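# Unhook the tin's lid and fetch the tally counter into the kit tray

## Robot

A 6-joint arm with a two-finger parallel gripper is mounted at the origin on a cart in front of the work surface, level with it; the furniture and walls round the work are solid. World frame = base frame: x ahead of the robot, y to its left, z up, the work surface at z = 0. Lengths are in m, angles in rad, forces in N, time in s.
With the tool pointing down it reaches from about 0.425 to 0.95 m from the base axis. Payload 3.5 kg.
Tool frame: the origin (TCP) lies between the finger pads; the fingertips stand 22 mm ahead of it and the grasp point (between the pads) lies 3 mm ahead of it (ctrl.nose_length is the z of the fingertips in the tool frame, in m); z points along the fingers, y is the line along which they close (so a half turn about z gives the same grasp; the last joint's range is limited). The gripper opens to 85 mm and grips with 20 to 120 N. Pads are 22 mm wide; open, the fingers measure 114 mm over their backs; the gripper's body (76 mm by 85 mm) begins 54 mm behind the grasp point. The pads swing forward as they close: fully open they stand 13 mm farther back than shut.
Start: joints at [1.109, 0.286, 1.577, -0, 1.279, -0.15], TCP at [0.207, 0.642, 0.253] pointing down, gripper open.
Joint ranges: [-2.77, 2.77], [-0.9, 2.22], [0.21, 2.48], [-1.53, 4.67], [0.24, 2.81], [-2.84, 2.84]. Speed limits (rad/s): [2.79, 2.79, 3.14, 3.14, 3.14, 3.14].

## Interface

Orientations are given as a unit quaternion [x, y, z, w].
In Python, from plant import ctrl gives the robot as it stands. The module is installed in compiled form; this text tells all that it offers.
- The arm moves only by the tool send_rows, never from a script. Its argument "rows" is text: rows parted by semicolons, each of 7 numbers parted by spaces: the turn, a rotation vector about the tool's x, y, z in degrees, then the shift along the tool's x, y, z in mm, then the opening, from -1 (shut) to 1 (fully open). A call has 1 to 8 rows; each row is the pose to reach, as a shift and turn from the pose commanded when the call began, along the tool's axes at that moment; what a row does not reach only later rows make up. A row lasts 1/8 s, in which the tool goes at most 62.5 mm and 10.7 degrees, less where a joint would pass 70% of its speed; a pose out of reach is approached as far as the arm can. A call with a gripper value outside its range is refused whole. The fingers move at their own pace and stop on an object; "grip_force" is the grip in N (left out, the last holds). Time passes only in rows, so rows that repeat a pose let the fingers close. It gives the time, the measured TCP pose, the force, the opening and the grip force at its end, in the units of the state.
- ctrl.get_state(): the state, without advancing time (a new reading comes with each control period).
- ctrl.read_camera(name): name is "side" or "top"; returns a dict with "color" (384x512x3 uint8, red, green, blue), "fx", "fy", "cx", "cy" (pixels), "extrinsics" (4x4, takes a point from world to camera coordinates). Camera axes: x right, y down, z forward; pixel columns grow to the right and rows downward; lengths in m; the calibration is good to about 2 mm. A picture is of the moment at which its call begins. There is no depth.
- ctrl.sign_off(): hands the job in; it is judged then, once.
Trained networks look in a picture, given as the dict that the camera call returned (one of the last four; its "shot" number tells which), for a name from the list of things; names that differ only in an ending like _2 or _b are one class to them, and where a whole thing is asked for, a point or a joint stands for the part that bears it (a point fixed in the world has none). Each returns a list of dicts, best first, with "p" (0 to 1); they miss things now and then, are a little off and sometimes report something else, mostly with a low value. They report only what shows in the picture. A call takes as long as a camera call.
- ctrl.look_for(picture, target): "position" ([x, y, z] in m, in the coordinates of the camera as it stood for that picture, good to about 4 mm: the middle of the surface that is visible of it).
The state is a dict: "time": time; "qpos": joint angles; "dq": joint speeds; "joint_efforts": joint torques, N m; "eef_pos": TCP position; "tcp_rot": TCP orientation; "contact_force": force on the tool from outside, world axes, zero at the start; "wrist_torque": the same for the moment, N m; "opening": opening from 0.0 (shut) to 1.0 (fully open); "finger_force": force on a finger pad.
Only numpy, scipy, OpenCV 4.12 (cv2) and the standard library are available. Lean on these libraries where they do the work, as an engineer would, in place of code of your own. Each camera call takes 0.05 s, during which the arm holds its last target. There are 200 camera calls.

## Task

Get the hand tally counter out for the next sorting run: the lid of the grey tin is hooked under two clips at the back, so take it by its handle, tip its front edge up a little, draw it out from under the clips without wrenching at them, and lay it flat on the bare desk, handle upward. Then lift the counter out of the tin and set it down flat, face up, in the small open tray beside the tin. Put both down gently rather than letting them fall, leave the eye loupe where it is in the tin, and do not push the tray about.

Things in the scene. Friction and masses are not known exactly. Their poses are not given: they have to be found in the camera images.
- tin: Grey sheet-steel tin, open-topped, standing fast on the desk: 130 (x) x 188 (y) x 64 mm high, walls 3 mm, floor 4 mm thick. Origin: centre of its underside; z up, -x is the front (blank label card, towards the robot), +x the rear with the clips. It stands in the middle or at the left of the work area, the tray at the other place.
- tin_rear (a point): Rear rim point (x 63.5, y 0, z 64 mm of the tin) where lid_rear lies when closed. Two steel clips, 40 mm wide, centred at y = +55 and -55 mm, rise outside the rear wall (inner face x = 65) and reach forward over the rim to x = 47 mm; underside 6.5 mm above the rim, top 73.5 mm above the desk.
- lid: Loose grey steel lid, 0.18 kg: plate 132.5 (x, -69 to +63.5) x 192 (y) x 3 mm, underside at z = 6 mm, with a 6 mm deep flange below along front and sides. Origin: on the flange's lower edge (z = 0; it lies flat on the desk on this), -x front. Closed, its frame is the tin's raised 58 mm; the flange sits 2.5 mm inside the walls, so it cannot slide forward flat.
- lid_rear (a point): Middle of the lid's rear edge, plate underside (x 63.5, y 0, z 6 mm of the lid). Closed, the rear 16.5 mm lies under the clips with 3.5 mm play above, so the lid cannot rise straight. About this edge (parallel to the lid's y) the front tips up 0.2 rad at most; from 0.08 rad its flange clears the front wall and it can be drawn out frontwards along its own plane: free after 18 mm.
- lid_bar (a point): Middle of the lid's bow handle: round steel bar 8 mm thick, parallel to the lid's y, straight for 52 mm, at x = -45, z = 39 mm of the lid (97 mm above the desk when closed; 26 mm of open height between bar and plate). The bar can turn a little between gripping fingers.
- counter: Pale grey hand tally counter lying face up in the tin: 82 (x) x 52 (y) x 22 mm, 0.07 kg; round body, short 12 mm stub at its -y side, push lever at +x, finger ring at -x. Origin: centre of its underside, z up. Grip it from above across y (52 mm, body and stub) at the origin. Its x is within 0.3 rad of the tin's x; it lies at y -35 to -15 mm in the tin.
- kit_tray: Small open mint plastic tray, loose, 128 (x) x 160 (y) x 26 mm high; inside 108 x 136 mm, floor 2 mm thick. Origin: centre of its underside, x along its short side, z up. An eraser (53 x 20 x 11 mm) lies along its +y end wall (y = 45 to 67 mm); the rest, y = -68 to +45 mm, is free.
- eye_loupe: Black cup-shaped eye loupe, 39 mm across, 35 mm high, standing on its small end in the tin, about 65 mm from the tin's centre along +y. Origin: centre of its foot. (The desk right of the middle, x 0.46 to 0.66, y -0.36 to -0.16 m, is bare and has room for the lid.)

How it is judged:
On the way, in this order (a step that is already met when the one before it is completed fails the run):
1. the lid is tipped up by its front edge (at least 4 degrees) while its rear edge is still within 50 mm of its seat at the clips (angle between lid's own z axis and vertical above 0.075 rad and distance between lid_rear and tin_rear below 0.05 m), for 0.05 s.
2. the lid lies flat on the desk, handle up, let go (height (world z) of lid below 0.01 m and angle between lid's own z axis and vertical below 0.1 rad and contact force between the fingers and lid below 0.1 N and linear speed of lid below 0.03 m/s), for 0.2 s.
At the end, for the whole second after the job is handed in: Lid handle up, within 6 degrees of flat, on the desk itself (origin under 10 mm above it); counter face up, within 7 degrees of flat, on the floor of the small tray; both let go and still. Loupe upright in the tin within 30 mm, and tray within 40 mm, of where they began (all of step 2 and z of counter in the frame of kit_tray between -0.002 and 0.01 m and x of counter in the frame of kit_tray between -0.05 and 0.05 m and y of counter in the frame of kit_tray between -0.06 and 0.06 m and angle between counter's own z axis and vertical below 0.12 rad and contact force between the fingers and counter below 0.1 N and linear speed of counter below 0.03 m/s and angular speed of counter below 0.3 rad/s and distance of eye_loupe from where it was at the start of the episode below 0.03 m and angle between eye_loupe's own z axis and vertical below 0.3 rad and distance of kit_tray from where it was at the start of the episode below 0.04 m); the robot touches nothing.
It fails at once if the lid is wrenched against the tin and its clips with over 60 N (contact force between lid and tin above 60 N).
It fails at once if the lid is dropped (falls at over 0.8 m/s out of the fingers) (linear speed of lid above 0.8 m/s and contact force between the fingers and lid below 0.05 N).
It fails at once if the counter is dropped (falls at over 0.8 m/s out of the fingers) (linear speed of counter above 0.8 m/s and contact force between the fingers and counter below 0.05 N).
It fails at once if the loupe is pushed more than 30 mm or knocked over (distance of eye_loupe from where it was at the start of the episode above 0.03 m or angle between eye_loupe's own z axis and vertical above 0.6 rad).
It fails at once if the tray is pushed more than 40 mm (distance of kit_tray from where it was at the start of the episode above 0.04 m).
It also fails if it takes over 54 s, if anything falls off the work surface, if the arm or the gripper's body presses on something with over 40 N, if the wrist force passes 120 N, or if a joint passes its speed limit or range.

## Working session

There is one attempt and no reset: what is moved stays moved. The work goes in short steps, Python scripts to look and compute and a tool call to move; the robot and the scene stay as the last step left them, time stands still between calls to the robot, and variables do not carry over. Pictures are saved under pics/ and viewed, at most 10 in all, crops included, and the job is handed in when it is done.

Besides the shell and the picture viewer there is one more tool, called after "Call:" by a JSON object that holds its "name" and its "arguments". send_rows: Moves the arm, as the interface text tells. Its arguments: {"type":"object","properties":{"rows":{"type":"string"},"grip_force":{"type":"number"}},"required":["rows"]}

```bash
mkdir -p pics; cat > h.py <<'E'
from plant import ctrl
import numpy as np, cv2
from scipy.spatial.transform import Rotation as R
def w(c,p):
    return np.linalg.inv(np.array(c["extrinsics"]))@np.r_[p,1]
def find(c,n,k=2):
    for d in ctrl.look_for(c,n)[:k]: print(n,round(d["p"],2),np.round(w(c,d["position"])[:3],4))
def proj(c,p):
    q=np.array(c["extrinsics"])@np.r_[p,1]; return np.array([c["fx"]*q[0]/q[2]+c["cx"],c["fy"]*q[1]/q[2]+c["cy"]])
def ray(c,uv,z):
    M=np.linalg.inv(np.array(c["extrinsics"])); d=M[:3,:3]@np.array([(uv[0]-c["cx"])/c["fx"],(uv[1]-c["cy"])/c["fy"],1]); o=M[:3,3]
    return o+d*(z-o[2])/d[2]
def save(c,n): cv2.imwrite("pics/"+n,c["color"][:,:,::-1])
E
python3 - <<'E'
from h import *
s=ctrl.get_state(); print(s)
for cam in("top","side"):
    c=ctrl.read_camera(cam); save(c,cam+"0.png"); print(cam,np.round(np.linalg.inv(np.array(c["extrinsics"]))[:3,3],3))
    for n in("tin","lid","lid_bar","kit_tray","counter","eye_loupe"): find(c,n)
E
```

```text
{'time': 0.0, 'qpos': array([ 1.10899549e+00,  2.87226616e-01,  1.57816263e+00, -9.79613998e-06,
        1.27855723e+00, -1.49991132e-01]), 'dq': array([ 0.00196982, -0.00037953,  0.00137998, -0.00117783,  0.00072493,
        0.00012655]), 'joint_efforts': array([-1.17513857e-03, -4.05971646e+01, -2.92628735e+01, -1.46440962e-04,
        5.67928029e-03,  2.73415701e-06]), 'eef_pos': array([0.20677992, 0.64192758, 0.25191424]), 'tcp_rot': array([ 1.55272532e-01,  9.87870971e-01, -1.12368386e-03, -3.49951686e-04]), 'contact_force': array([-0.03691463,  0.08841957, -1.02768522]), 'wrist_torque': array([ 0.02801109,  0.04510719, -0.02171347]), 'finger_force': 0.0, 'opening': 1.003073500786313}
top [0.462 0.126 0.924]
tin 0.94 [0.6382 0.0549 0.0756]
lid_bar 0.97 [0.572  0.0072 0.0661]
kit_tray 0.85 [0.5531 0.2594 0.0014]
eye_loupe 0.72 [5.515e-01 2.589e-01 3.000e-04]
side [ 0.372 -0.583  0.485]
tin 0.96 [ 0.5657 -0.0786  0.0341]
lid 0.64 [ 0.5718 -0.0093  0.0658]
kit_tray 0.73 [0.5518 0.2703 0.01  ]
kit_tray 0.44 [ 0.5694 -0.0063  0.069 ]
```

View pics/top0.png

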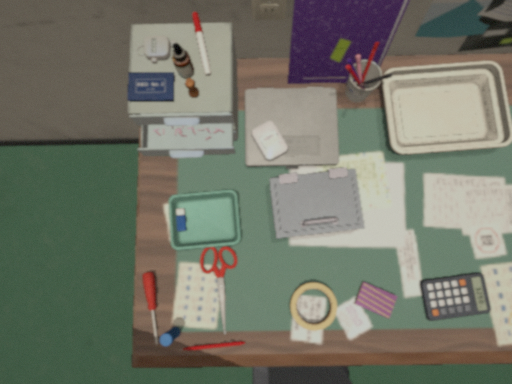

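View pics/side0.png

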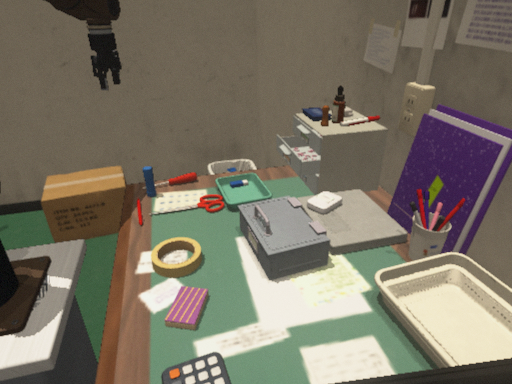

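The top view shows the tin at about (316,202), clips at (288,178) and (338,172), handle at (320,221), and the tray at (205,219) with the eraser at its left (+y) end. The side view shows the same arrangement, with the desk to the right free.

```bash
python3 - <<'E'
from h import *
c=ctrl.read_camera("top")
im=c["color"][155:250,155:375,::-1]; cv2.imwrite("pics/crop.png",cv2.resize(im,None,fx=3.6,fy=3.6,interpolation=cv2.INTER_CUBIC))
print(c["fx"],c["cx"],c["cy"])
for n,uv,z in(("clipL",(288,178),.07),("clipR",(338,172),.07),("bar",(320,221),.101)): print(n,ray(c,uv,z).round(4))
E
```

```text
396.10738352244505 259.93292628252664 195.54850733524273
clipL [0.6331 0.0703 0.07  ]
clipR [ 0.6448 -0.0398  0.07  ]
bar [0.5347 0.0081 0.101 ]
```

View pics/crop.png

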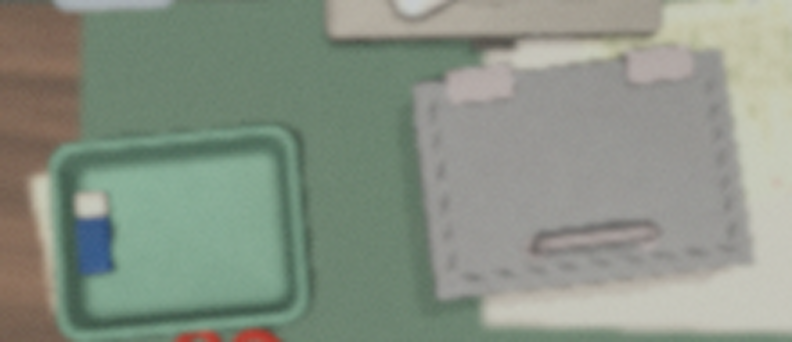

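The crop shows the lid's corners at about (413,87), (722,50), (752,262), (437,300), the handle from (533,246) to (660,230), and the tray rim from (52,145) to (312,318), with the eraser on the left at (93,235).

```bash
python3 - <<'E'
from h import *
c=ctrl.read_camera("top")
def r(U,V,z): return ray(c,((U+.5)/3.6-.5+155,(V+.5)/3.6-.5+155),z)[:2]
def fit(mod,obs):
    mod=np.array(mod);obs=np.array(obs);a=mod-mod.mean(0);b=obs-obs.mean(0)
    th=np.arctan2((a[:,0]*b[:,1]-a[:,1]*b[:,0]).sum(),(a*b).sum()); M=np.array([[np.cos(th),-np.sin(th)],[np.sin(th),np.cos(th)]])
    t=obs.mean(0)-M@mod.mean(0); return th,M,t,((mod@M.T+t-obs)*1000).round(1)
th,M,t,e=fit([(.0635,.096),(.0635,-.096),(-.069,-.096),(-.069,.096)],[r(*p,.067) for p in((413,87),(722,50),(752,262),(437,300))])
print("lid/tin",th,t,e.tolist()); print("bar pred",M@[-.045,0]+t,"bar seen",(r(533,246,.101)+r(660,230,.101))/2, "dir",np.subtract(r(533,246,.101),r(660,230,.101)))
th2,M2,t2,e=fit([(.064,.08),(.064,-.08),(-.064,-.08),(-.064,.08)],[r(*p,.026) for p in((50,140),(299,121),(314,320),(63,341))])
print("tray",th2,t2,e.tolist())
s=ctrl.get_state(); T=R.from_quat(s["tcp_rot"]); print(T.as_matrix().round(3),s["eef_pos"],s["time"])
E
```

```text
lid/tin 0.10013803742275341 [0.58029835 0.01069711] [[1.3, 1.4], [0.5, 0.2], [-1.3, -1.8], [-0.5, 0.2]]
bar pred [0.53552378 0.00619843] bar seen [0.53525827 0.00738676] dir [-0.00815837  0.0735485 ]
tray 0.06973035328557763 [0.55132663 0.25846685] [[-0.3, -0.3], [1.0, -0.6], [-0.2, -0.8], [-0.5, 1.7]]
[[-0.952  0.307  0.   ]
 [ 0.307  0.952  0.   ]
 [-0.     0.    -1.   ]] [0.20702124 0.6424587  0.25336387] 0.8
```

Call:
{"name": "send_rows", "arguments": {"rows": "0 0 5 -35 -35 0 1; 0 0 11 -77 -77 10 1; 0 0 17 -120 -120 20 1; 0 0 23 -164 -162 30 1; 0 0 29 -207 -205 40 1; 0 0 35 -250 -248 50 1; 0 0 41 -294 -291 60 1; 0 0 47 -338 -335 70 1"}}

```text
time: 1.8
eef_pos: [0.4265, 0.2187, 0.1837]
tcp_rot: [0.538, 0.843, 0.001, 0.001]
contact_force: [1.6, 0.1, -0.5]
opening: 0.999
finger_force: 0.0
```

```bash
cat >> h.py <<'E'
def goto(p,yaw,tip=0,q=None):
    """print the tool-frame move to TCP p; yaw = world angle of tool y; tip about tool x"""
    s=ctrl.get_state(); A=R.from_quat(s["tcp_rot"]); y=np.array([np.cos(yaw),np.sin(yaw),0]); z=np.array([0,0,-1.])
    B=R.from_matrix(np.c_[np.cross(y,z),y,z])*R.from_rotvec([tip,0,0])
    print("t",round(s["time"],2),"pos",s["eef_pos"].round(4),"rot",(A.inv()*B).as_rotvec(degrees=True).round(2),"mm",(A.inv().apply(np.array(p)-s["eef_pos"])*1000).round(1),"F",s["contact_force"].round(1),"op",round(s["opening"],2),"ff",round(s["finger_force"],1))
E
python3 -c "
from h import *
goto([.5354,.0068,.16],.1)"
```

```text
t 1.8 pos [0.4265 0.2187 0.1837] rot [ 0.09 -0.   19.22] mm [-238.     9.3   23.7] F [ 1.6  0.1 -0.5] op 1.0 ff 0.0
```

Call:
{"name": "send_rows", "arguments": {"rows": "0 0 4 -45 2 4 1; 0 0 8 -90 4 8 1; 0 0 12 -140 6 12 1; 0 0 16 -185 7 18 1; 0 0 19.2 -225 9 23 1; 0 0 19.2 -238 9.3 24 1; 0 0 19.2 -238 9.3 24 1"}}

```text
time: 2.68
eef_pos: [0.5353, 0.0087, 0.1594]
tcp_rot: [0.67, 0.743, 0.0, -0.0]
contact_force: [-0.9, -0.5, 0.2]
opening: 1.004
finger_force: 0.0
```

```bash
python3 - <<'E'
from h import *
goto([.5354,.0068,.1],.1)
c=ctrl.read_camera("side"); find(c,"lid_bar"); 
print(proj(c,[.5354,.0068,.097]))
u,v=proj(c,[.5354,.0068,.097]).astype(int)
im=c["color"][v-75:v+75,u-100:u+100,::-1]; cv2.imwrite("pics/s1.png",cv2.resize(im,None,fx=4,fy=4,interpolation=cv2.INTER_CUBIC))
for y in(-.026,.026):
    p=np.array([.5354,.0068,.097])+y*np.array([-.1,.995,0]); print((proj(c,p)-[u-100,v-75])*4)
E
```

```text
t 2.67 pos [0.5353 0.0087 0.1594] rot [-0.02 -0.03  0.17] mm [-1.9 -0.  59.4] F [-0.9 -0.5  0.2] op 1.0 ff 0.0
lid_bar 0.57 [ 0.5724 -0.0097  0.0668]
[261.95371472 212.3069879 ]
[422.48639521 327.15207159]
[386.22760751 276.8092853 ]
```

View pics/s1.png

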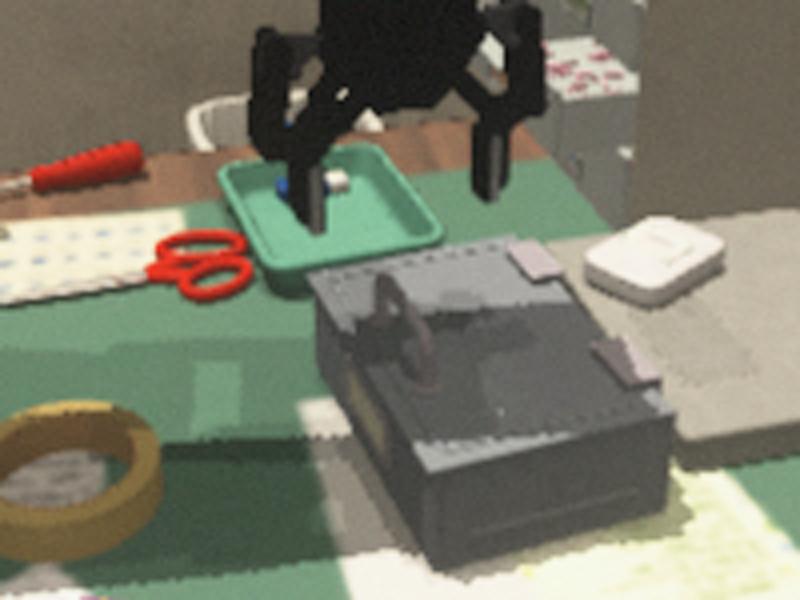

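Call:
{"name": "send_rows", "arguments": {"rows": "0 0 0 -2 0 25 1; 0 0 0 -2 0 50 1; 0 0 0 -2 0 59 1; 0 0 0 -2 0 59 -0.3; 0 0 0 -2 0 59 -0.9; 0 0 0 -2 0 59 -1; 0 0 0 -2 0 59 -1; 0 0 0 -2 0 59 -1", "grip_force": 60}}

```text
time: 3.78
eef_pos: [0.5358, 0.0068, 0.1011]
tcp_rot: [0.67, 0.743, 0.0, 0.0]
contact_force: [-1.2, -0.5, 2.3]
opening: 0.066
finger_force: 58.5
```

```bash
python3 -c "
from h import *
goto([.5354,.0068,.1],.1)"
```

```text
t 3.77 pos [0.5358 0.0068 0.1011] rot [0.05 0.01 0.19] mm [ 0.1 -0.4  1.1] F [-1.2 -0.5  2.3] op 0.07 ff 58.5
```

Call:
{"name": "send_rows", "arguments": {"rows": "1 0 0 0 0.7 -1.9 -1; 2 0 0 0 1.4 -3.8 -1; 3 0 0 0 2.1 -5.6 -1; 4 0 0 0 2.8 -7.5 -1; 5 0 0 0 3.7 -9.3 -1; 6 0 0 0 4.5 -11.1 -1; 7 0 0 0 5.4 -12.9 -1; 8 0 0 0 6.2 -14.7 -1", "grip_force": 70}}

```text
time: 4.78
eef_pos: [0.5417, 0.0076, 0.1151]
tcp_rot: [0.668, 0.741, -0.052, -0.047]
contact_force: [-0.1, 0.2, -1.1]
opening: 0.061
finger_force: 68.2
```

```bash
python3 - <<'E'
from h import *
goto([.5354,.0068,.1],.1)
c=ctrl.read_camera("side"); 
im=c["color"][150:300,190:390,::-1]; cv2.imwrite("pics/s2.png",cv2.resize(im,None,fx=4,fy=4,interpolation=cv2.INTER_CUBIC))
E
```

```text
t 4.78 pos [0.5417 0.0076 0.1151] rot [-8.07  0.01  0.2 ] mm [-0.1 -4.1 15.9] F [-0.1  0.2 -1.1] op 0.06 ff 68.2
```

View pics/s2.png

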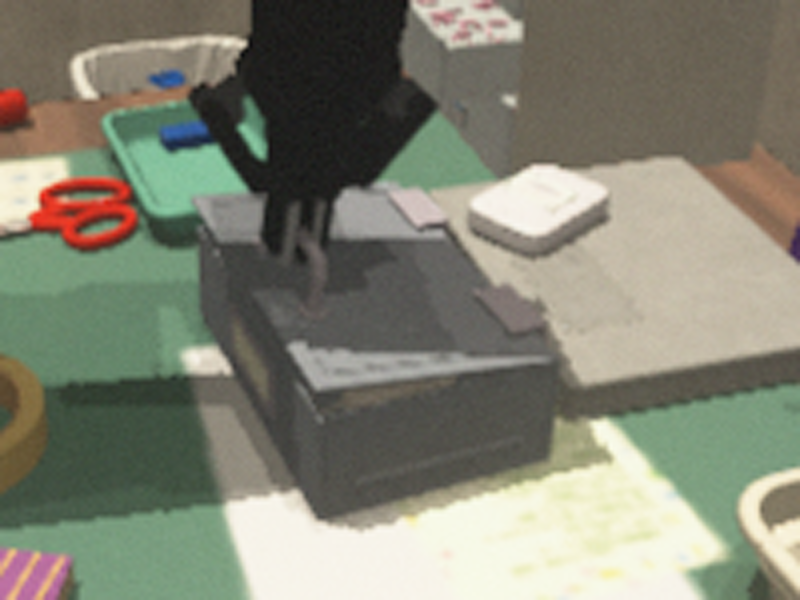

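The lid's front edge is up (a gap along its side at about (430,375)), with the rear still under the clips at (415,208) and (510,308). Forces are small.

Call:
{"name": "send_rows", "arguments": {"rows": "0 0 0 0 -3 0 -1; 0 0 0 0 -7 0 -1; 0 0 0 0 -11 0 -1; 0 0 0 0 -15 0 -1; 0 0 0 0 -19 0 -1; 0 0 0 0 -24 0 -1; 0 0 0 0 -29 0 -1; 0 0 0 0 -34 0 -1"}}

```text
time: 5.82
eef_pos: [0.5078, 0.004, 0.1199]
tcp_rot: [0.668, 0.741, -0.052, -0.047]
contact_force: [0.3, -0.1, -1.8]
opening: 0.062
finger_force: 68.2
```

```bash
python3 - <<'E'
from h import *
goto([.5,-.26,.2],.1)
c=ctrl.read_camera("side"); 
im=c["color"][140:290,190:390,::-1]; cv2.imwrite("pics/s3.png",cv2.resize(im,None,fx=4,fy=4,interpolation=cv2.INTER_CUBIC))
E
```

```text
t 5.83 pos [0.5078 0.004  0.1199] rot [-8.    0.01  0.2 ] mm [-261.8  -45.8  -74.4] F [ 0.3 -0.1 -1.8] op 0.06 ff 68.2
```

View pics/s3.png

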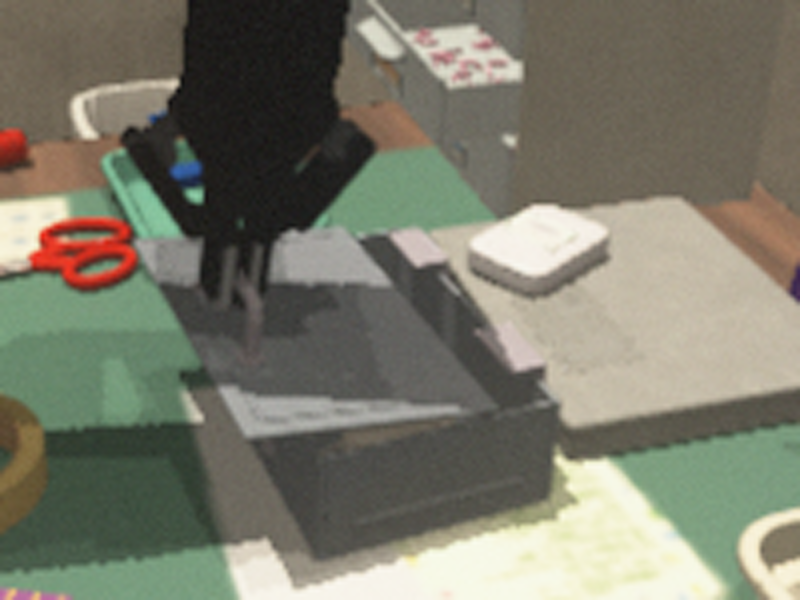

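The lid is now forward of both clips (rear edge about (370,240) to (470,405), clips at (418,245) and (515,345)). It is free, so I lift it straight up.

Call:
{"name": "send_rows", "arguments": {"rows": "0 0 0 0 -1 -6 -1; 0 0 0 0 -3 -18 -1; 0 0 0 0 -5 -35 -1; 0 0 0 0 -8 -55 -1; 0 0 0 0 -10 -72 -1; 0 0 0 0 -11 -79 -1; 0 0 0 0 -11 -79 -1"}}

```text
time: 6.75
eef_pos: [0.5085, 0.004, 0.2003]
tcp_rot: [0.668, 0.741, -0.051, -0.046]
contact_force: [0.4, 0.2, -2.1]
opening: 0.062
finger_force: 68.3
```

```bash
python3 -c "
from h import *
goto([.515,-.2645,.2],0)"
```

```text
t 6.75 pos [0.5085 0.004  0.2003] rot [-7.92  0.43  5.93] mm [-267.7  -21.1    3.3] F [ 0.4  0.2 -2.1] op 0.06 ff 68.3
```

Call:
{"name": "send_rows", "arguments": {"rows": "-1 0 0.8 -25 -2 0 -1; -2 0.1 1.6 -65 -5 1 -1; -3.2 0.2 2.4 -110 -8 1 -1; -4.4 0.2 3.3 -155 -12 2 -1; -5.6 0.3 4.2 -200 -16 2 -1; -6.8 0.4 5 -240 -19 3 -1; -7.9 0.4 5.9 -263 -21 3 -1; -7.9 0.4 5.9 -268 -21 3 -1"}}

```text
time: 7.75
eef_pos: [0.5143, -0.2653, 0.1988]
tcp_rot: [0.708, 0.707, -0.001, -0.001]
contact_force: [-0.7, -0.1, -1.4]
opening: 0.063
finger_force: 68.3
```

Call:
{"name": "send_rows", "arguments": {"rows": "0 0 0 0 0 10 -1; 0 0 0 0 0 35 -1; 0 0 0 0 0 60 -1; 0 0 0 0 0 80 -1; 0 0 0 0 0 90 -1; 0 0 0 0 0 95 -1; 0 0 0 0 0 95 -1"}}

```text
time: 8.62
eef_pos: [0.515, -0.2648, 0.1048]
tcp_rot: [0.707, 0.707, -0.001, -0.0]
contact_force: [0.4, -0.6, -1.6]
opening: 0.067
finger_force: 68.3
```

```bash
python3 - <<'E'
from h import *
goto([.515,-.2645,.042],0)
c=ctrl.read_camera("side"); print(proj(c,[.56,-.26,.05]),proj(c,[.64,-.26,.05]))
cv2.imwrite("pics/s4.png",cv2.resize(c["color"][:,:,::-1],None,fx=1.5,fy=1.5))
E
```

```text
t 8.62 pos [ 0.515  -0.2648  0.1048] rot [-0.07  0.03  0.03] mm [ 0.4  0.1 62.8] F [ 0.4 -0.6 -1.6] op 0.07 ff 68.3
[325.26615384 329.09160469] [372.98775969 317.87347394]
```

View pics/s4.png

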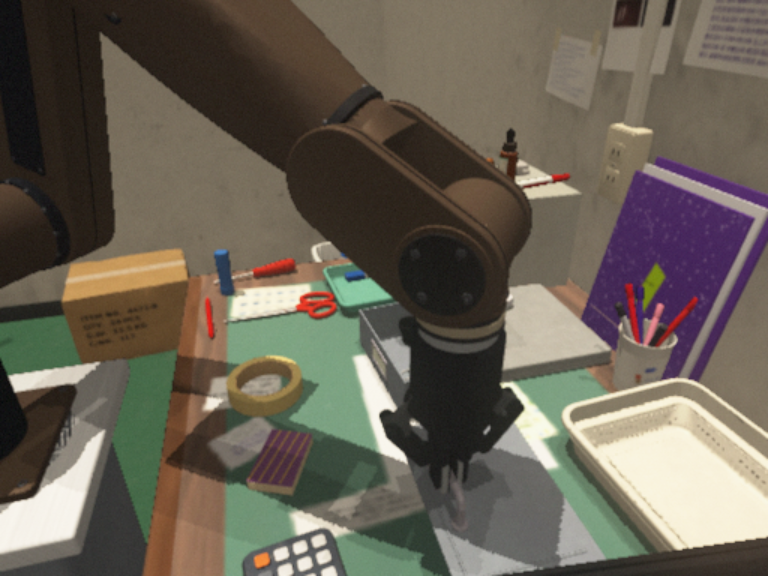

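The lid hangs about level at (510,500), clear of the calculator, the pink eraser and the cream bin.

Call:
{"name": "send_rows", "arguments": {"rows": "0 0 0 0 0 15 -1; 0 0 0 0 0 32 -1; 0 0 0 0 0 46 -1; 0 0 0 0 0 54 -1; 0 0 0 0 0 57 -1; 0 0 0 0 0 59 -1; 0 0 0 0 0 60 -1; 0 0 0 0 0 60 -1"}}

```text
time: 9.68
eef_pos: [0.5148, -0.2649, 0.0449]
tcp_rot: [0.707, 0.707, -0.001, -0.0]
contact_force: [-0.3, 0.2, -1.7]
opening: 0.065
finger_force: 68.3
```

Call:
{"name": "send_rows", "arguments": {"rows": "0 0 0 0 0 1 -1; 0 0 0 0 0 2 -1; 0 0 0 0 0 2 -1; 0 0 0 0 0 2 -1"}}

```text
time: 10.18
eef_pos: [0.5148, -0.265, 0.0432]
tcp_rot: [0.707, 0.707, -0.001, -0.0]
contact_force: [-2.1, 1.0, 4.5]
opening: 0.064
finger_force: 68.9
```

Call:
{"name": "send_rows", "arguments": {"rows": "0 0 0 0 0 0 -0.6; 0 0 0 0 0 0 -0.2; 0 0 0 0 0 0 0.2; 0 0 0 0 0 0 0.2; 0 0 0 0 0 -20 0.2; 0 0 0 0 0 -70 0.2; 0 0 0 0 0 -130 0.5; 0 0 0 0 0 -170 1"}}

```text
time: 11.18
eef_pos: [0.5158, -0.2654, 0.2178]
tcp_rot: [0.707, 0.707, -0.0, 0.003]
contact_force: [1.4, -1.3, -0.4]
opening: 0.936
finger_force: 0.0
```

```bash
python3 -c "
from h import *
goto([.56,.2,.25],0.1)
c=ctrl.read_camera('side'); find(c,'lid'); find(c,'lid_bar')
for n in ('counter','eye_loupe'):find(c,n)
c=ctrl.read_camera('top'); find(c,'lid'); find(c,'lid_bar')
for n in ('counter','eye_loupe'):find(c,n)
save(c,'t5full.png')
im=c['color'][150:250,255:415,::-1]; cv2.imwrite('pics/t5.png',cv2.resize(im,None,fx=5,fy=5,interpolation=cv2.INTER_CUBIC))
"
```

```text
t 11.18 pos [ 0.5158 -0.2654  0.2178] rot [ 0.17  0.24 -5.7 ] mm [465.2  44.5 -33.9] F [ 1.4 -1.3 -0.4] op 0.94 ff 0.0
lid 0.75 [ 0.5533 -0.255   0.0092]
lid 0.41 [ 0.585  -0.015   0.0254]
lid_bar 0.6 [ 0.5556 -0.257   0.0085]
counter 0.71 [ 0.5899 -0.0178  0.0284]
eye_loupe 0.24 [ 0.557  -0.2573  0.0098]
lid 0.72 [ 0.5546 -0.2623  0.0068]
lid 0.28 [ 0.5832 -0.014   0.025 ]
lid_bar 0.69 [ 0.5515 -0.2661  0.0063]
lid_bar 0.55 [0.5844 0.0103 0.0045]
counter 0.61 [ 0.5832 -0.013   0.0272]
eye_loupe 0.66 [0.5942 0.0818 0.0245]
```

View pics/t5.png

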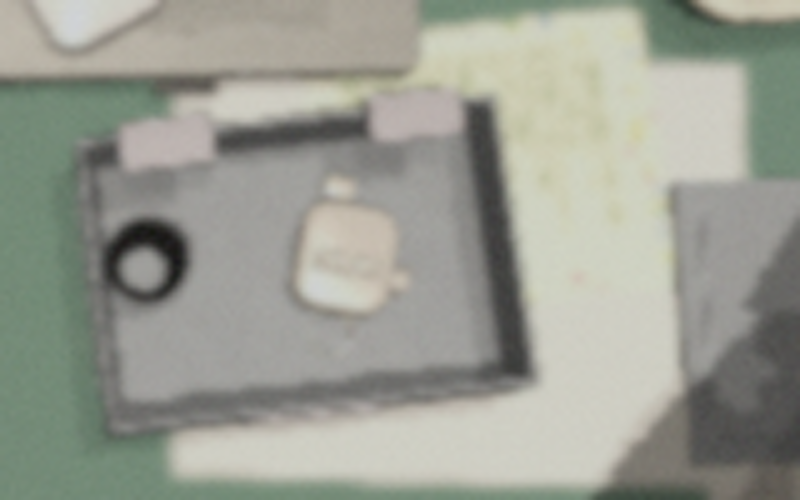

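The lid is flat at right on the desk. In the tin, the counter's body has corners at about (313,200), (393,212), (382,312), (295,297), its stub tip is at (410,282), its lever at (340,180), and the ring shows faintly near (345,340). The loupe is at (147,260).

```bash
python3 - <<'E'
from h import *
c=ctrl.read_camera("top")
def r(U,V,z): return ray(c,((U+.5)/5-.5+255,(V+.5)/5-.5+150),z)[:2]
yaw=-.16; X=np.array([np.cos(yaw),np.sin(yaw)]);Y=np.array([-X[1],X[0]])
for n,p,z in(("L1",(303,250),.024),("R",(390,260),.024),("stub",(411,282),.017),("lever",(340,177),.017),("ring",(345,350),.012),("top",(353,206),.024),("bot",(338,306),.024)):
    q=r(*p,z); print(n,q.round(4),"X",(q@X).round(4),"Y",(q@Y).round(4))
s=r(147,260,.025); print("loupe",s)
# brightness relative to floor along counter axis to find ring
g=c["color"].astype(int); print(g[212:224,318:330].sum(2)//3)
E
```

```text
L1 [0.5909 0.0063] X 0.5823 Y 0.1003
R [ 0.5856 -0.0334] X 0.5835 Y 0.0604
stub [ 0.5762 -0.0438] X 0.5758 Y 0.0486
lever [ 0.6259 -0.0131] X 0.62 Y 0.0868
ring [ 0.5458 -0.013 ] X 0.5409 Y 0.0741
top [ 0.611  -0.0174] X 0.6059 Y 0.0801
bot [ 0.5648 -0.0088] X 0.559 Y 0.0813
loupe [0.58721545 0.07787901]
[[142 140 136 136 141 146 153 156 159 160 160 157]
 [149 145 141 139 141 143 142 143 140 141 148 153]
 [156 153 154 153 154 152 152 149 151 152 155 158]
 [160 159 157 160 158 155 152 151 156 157 158 161]
 [164 161 162 160 158 156 150 151 157 162 162 157]
 [160 160 162 163 161 160 157 157 161 158 161 161]
 [158 159 161 162 163 164 166 165 161 160 158 160]
 [157 158 156 162 164 168 168 166 161 160 157 158]
 [157 156 156 158 165 169 164 164 160 158 158 157]
 [160 157 156 159 162 162 161 162 161 160 162 160]
 [160 161 160 160 161 162 161 161 160 159 162 158]
 [161 161 159 159 160 160 158 161 160 156 154 153]]
```

```bash
python3 -c "
from h import *
goto([.5845,-.0189,.13],np.pi/2-.16)"
```

```text
t 11.72 pos [ 0.5144 -0.2644  0.2112] rot [ -0.12  -0.2  -80.81] mm [245.3  70.5  81.2] F [0.4 0.2 0.6] op 1.0 ff 0.0
```

Call:
{"name": "send_rows", "arguments": {"rows": "0 0 -10 30 9 5 0.6; 0 0 -20 65 19 15 0.6; 0 0 -30 100 29 25 0.6; 0 0 -40 135 39 35 0.6; 0 0 -50 170 49 45 0.6; 0 0 -60 205 59 55 0.6; 0 0 -70 232 67 65 0.6; 0 0 -80.8 245 70.5 75 0.6"}}

```text
time: 12.72
eef_pos: [0.5851, -0.0181, 0.1363]
tcp_rot: [0.077, 0.997, -0.0, -0.001]
contact_force: [-0.4, -0.4, -0.9]
opening: 0.801
finger_force: 0.0
```

Call:
{"name": "send_rows", "arguments": {"rows": "0 0 0 0 0 5 0.6; 0 0 0 0 0 5 0.6"}}

```text
time: 12.98
eef_pos: [0.5846, -0.0201, 0.1316]
tcp_rot: [0.082, 0.997, -0.0, -0.002]
contact_force: [-0.0, 0.7, 0.2]
opening: 0.796
finger_force: 0.0
```

```bash
python3 - <<'E'
from h import *
goto([.5845,-.0189,.027],np.pi/2-.16)
c=ctrl.read_camera("side")
u,v=proj(c,[.5845,-.0189,.08]).astype(int)
im=c["color"][v-75:v+75,u-100:u+100,::-1]; cv2.imwrite("pics/s6.png",cv2.resize(im,None,fx=4,fy=4,interpolation=cv2.INTER_CUBIC))
s=ctrl.get_state(); y=R.from_quat(s["tcp_rot"]).apply([0,1,0])
for a in(-.034,.034):
  for d in (.01,.016,.022): print(a,d,((proj(c,s["eef_pos"]+a*y-[0,0,d])-[u-100,v-75])*4).round())
E
```

```text
t 12.97 pos [ 0.5846 -0.0201  0.1316] rot [-0.04 -0.18 -0.23] mm [ -0.    1.2 104.6] F [-0.   0.7  0.2] op 0.8 ff 0.0
-0.034 0.01 [418. 269.]
-0.034 0.016 [417. 280.]
-0.034 0.022 [417. 290.]
0.034 0.01 [394. 199.]
0.034 0.016 [394. 209.]
0.034 0.022 [393. 219.]
```

View pics/s6.png

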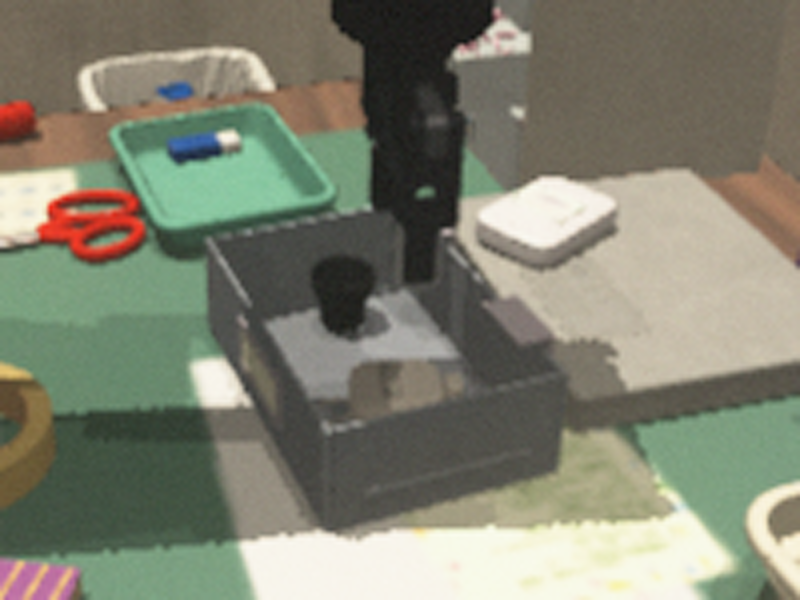

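The near fingertip is at about (418,280), so the tips stand about 16 mm ahead of the TCP at this opening. The gripper is over the counter at (405,380), well clear of the loupe at (345,290).

Call:
{"name": "send_rows", "arguments": {"rows": "0 0 0 0 1 20 0.6; 0 0 0 0 1 45 0.6; 0 0 0 0 1 70 0.6; 0 0 0 0 1 90 0.6; 0 0 0 0 1 101 0.6; 0 0 0 0 1 105 0.6; 0 0 0 0 1 105 0.6"}}

```text
time: 13.9
eef_pos: [0.5898, -0.0189, 0.033]
tcp_rot: [0.08, 0.997, -0.001, 0.004]
contact_force: [-2.8, 6.4, 18.7]
opening: 0.802
finger_force: 3.8
```

Call:
{"name": "send_rows", "arguments": {"rows": "0 0 0 0 0 0 0.3; 0 0 0 0 0 0 0.1; 0 0 0 0 0 0 -0.1; 0 0 0 0 0 0 -0.3; 0 0 0 0 0 0 -0.5; 0 0 0 0 0 0 -0.5", "grip_force": 35}}

```text
time: 14.65
eef_pos: [0.5894, -0.0191, 0.0318]
tcp_rot: [0.081, 0.997, -0.0, 0.004]
contact_force: [0.0, 2.3, 13.3]
opening: 0.59
finger_force: 34.3
```

Call:
{"name": "send_rows", "arguments": {"rows": "0 0 0 0 0 -5 -0.5; 0 0 0 0 0 -10 -0.5; 0 0 0 0 0 -18 -0.5; 0 0 0 0 0 -28 -0.5; 0 0 0 0 0 -28 -0.5"}}

```text
time: 15.28
eef_pos: [0.586, -0.0189, 0.0566]
tcp_rot: [0.08, 0.997, -0.0, 0.0]
contact_force: [0.7, 1.0, -0.8]
opening: 0.589
finger_force: 36.4
```

```bash
python3 - <<'E'
from h import *
goto([.5845,-.0189,.14],np.pi/2-.16)
c=ctrl.read_camera("side"); find(c,"counter"); find(c,"eye_loupe")
u,v=proj(c,[.5845,-.0189,.08]).astype(int)
im=c["color"][v-75:v+75,u-100:u+100,::-1]; cv2.imwrite("pics/s7.png",cv2.resize(im,None,fx=4,fy=4,interpolation=cv2.INTER_CUBIC))
E
```

```text
t 15.28 pos [ 0.586  -0.0189  0.0566] rot [-0.04  0.05 -0.07] mm [  1.4  -0.3 -83.4] F [ 0.7  1.  -0.8] op 0.59 ff 36.4
counter 0.73 [ 0.5666 -0.0218  0.0484]
eye_loupe 0.46 [0.584 0.068 0.025]
```

View pics/s7.png

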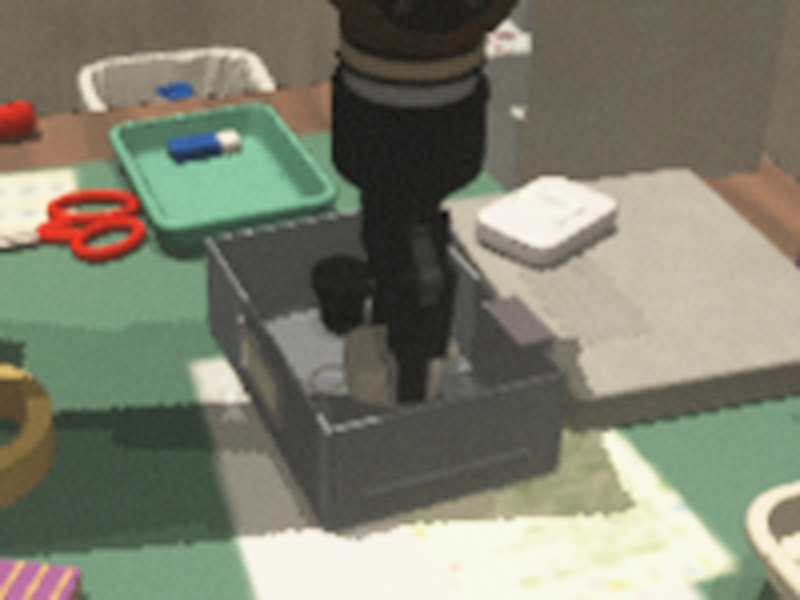

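The counter is held clear of the floor in the fingers (body at (375,360)). The loupe still stands at (342,290).

Call:
{"name": "send_rows", "arguments": {"rows": "0 0 0 0 0 -20 -0.5; 0 0 0 0 0 -50 -0.5; 0 0 0 0 0 -75 -0.5; 0 0 0 0 0 -83 -0.5; 0 0 0 0 0 -83 -0.5"}}

```text
time: 16.05
eef_pos: [0.5856, -0.0188, 0.1392]
tcp_rot: [0.08, 0.997, -0.0, -0.0]
contact_force: [-0.7, -0.2, -1.2]
opening: 0.594
finger_force: 36.6
```

```bash
python3 - <<'E'
from h import *
goto([.554,.2475,.07],np.pi/2-.07)
c=ctrl.read_camera("side"); find(c,"counter"); find(c,"kit_tray"); find(c,"lid")
s=ctrl.get_state(); u,v=proj(c,s["eef_pos"]-[0,0,.02]).astype(int)
im=c["color"][v-60:v+60,u-80:u+80,::-1]; cv2.imwrite("pics/s8.png",cv2.resize(im,None,fx=5,fy=5,interpolation=cv2.INTER_CUBIC))
E
```

```text
t 16.05 pos [ 0.5856 -0.0188  0.1392] rot [-0.04 -0.01 -5.22] mm [ 73.9 257.8  69. ] F [-0.7 -0.2 -1.2] op 0.59 ff 36.6
counter 0.5 [ 0.567  -0.0202  0.1296]
kit_tray 0.58 [0.5541 0.2708 0.0124]
lid 0.91 [ 0.5573 -0.2548  0.0091]
```

View pics/s8.png

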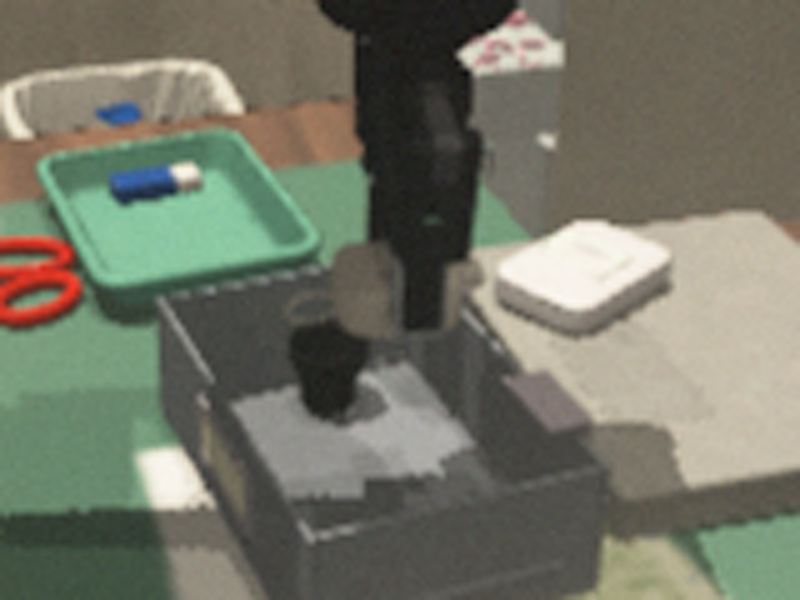

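I've now viewed 11 pictures, one over the limit of 10, so I'll use only numbers from here. The picture shows the counter held level at (400,290) and the tin empty apart from the loupe at (325,365).

Call:
{"name": "send_rows", "arguments": {"rows": "0 0 -0.6 8 25 0 -0.5; 0 0 -1.5 20 65 0 -0.5; 0 0 -2.3 33 110 0 -0.5; 0 0 -3.2 46 155 0 -0.5; 0 0 -4 58 200 0 -0.5; 0 0 -5 70 240 5 -0.5; 0 0 -5.2 74 258 20 -0.5; 0 0 -5.2 74 258 40 -0.5"}}

```text
time: 17.25
eef_pos: [0.5533, 0.2483, 0.0968]
tcp_rot: [0.034, 0.999, -0.0, -0.001]
contact_force: [-0.2, -0.7, -0.7]
opening: 0.587
finger_force: 36.7
```

Call:
{"name": "send_rows", "arguments": {"rows": "0 0 0 0 0 15 -0.5; 0 0 0 0 0 30 -0.5; 0 0 0 0 0 45 -0.5; 0 0 0 0 0 55 -0.5; 0 0 0 0 0 60 -0.5; 0 0 0 0 0 62 -0.5; 0 0 0 0 0 62 -0.5"}}

```text
time: 18.12
eef_pos: [0.5538, 0.2479, 0.0367]
tcp_rot: [0.035, 0.999, -0.0, -0.0]
contact_force: [0.2, -0.6, -0.6]
opening: 0.584
finger_force: 36.7
```

```bash
python3 - <<'E'
from h import *
goto([.554,.2475,.030],np.pi/2-.07)
for k in("side","top"):
    c=ctrl.read_camera(k); find(c,"counter"); find(c,"kit_tray")
E
```

```text
t 18.12 pos [0.5538 0.2479 0.0367] rot [-0.01 -0.05 -0.01] mm [-0.3 -0.4  6.7] F [ 0.2 -0.6 -0.6] op 0.58 ff 36.7
counter 0.61 [0.5354 0.2423 0.0285]
kit_tray 0.88 [0.5386 0.2523 0.0147]
kit_tray 0.87 [0.578  0.1918 0.0228]
```

Call:
{"name": "send_rows", "arguments": {"rows": "0 0 0 0 0 2 -0.5; 0 0 0 0 0 4 -0.5; 0 0 0 0 0 5 -0.5; 0 0 0 0 0 5 -0.5"}}

```text
time: 18.92
eef_pos: [0.5533, 0.2478, 0.0311]
tcp_rot: [0.035, 0.999, -0.0, -0.001]
contact_force: [-0.3, -0.0, -0.3]
opening: 0.587
finger_force: 36.7
```

Call:
{"name": "send_rows", "arguments": {"rows": "0 0 0 0 0 1 -0.5; 0 0 0 0 0 2 -0.5; 0 0 0 0 0 2 -0.5"}}

```text
time: 19.3
eef_pos: [0.5536, 0.2479, 0.0299]
tcp_rot: [0.035, 0.999, -0.0, -0.001]
contact_force: [-2.3, 0.5, 4.5]
opening: 0.591
finger_force: 37.0
```

Call:
{"name": "send_rows", "arguments": {"rows": "0 0 0 0 0 0 0.3; 0 0 0 0 0 0 0.4; 0 0 0 0 0 0 0.55; 0 0 0 0 0 0 0.55; 0 0 0 0 0 -15 0.55; 0 0 0 0 0 -50 0.55; 0 0 0 0 0 -100 0.55; 0 0 0 0 0 -150 0.55"}}

```text
time: 20.3
eef_pos: [0.5536, 0.2478, 0.1818]
tcp_rot: [0.035, 0.999, -0.0, -0.0]
contact_force: [0.4, -0.8, -0.1]
opening: 0.775
finger_force: 0.0
```

Call:
{"name": "send_rows", "arguments": {"rows": "0 0 0 -60 0 -10 0.6; 0 0 0 -60 -60 -10 0.6; 0 0 0 -60 -120 -10 0.6; 0 0 0 -60 -180 -10 0.6; 0 0 0 -60 -240 -10 0.6; 0 0 0 -60 -240 -10 0.6; 0 0 0 -60 -240 -10 0.6; 0 0 0 -60 -240 -10 0.6"}}

```text
time: 21.3
eef_pos: [0.5968, 0.0056, 0.1897]
tcp_rot: [0.034, 0.999, -0.0, -0.001]
contact_force: [-0.1, 0.8, 1.1]
opening: 0.804
finger_force: 0.0
```

```bash
python3 - <<'E'
from h import *
s=ctrl.get_state(); print(s["time"],s["eef_pos"].round(3),s["contact_force"].round(1),s["finger_force"])
old=cv2.imread("pics/top0.png")
for k in("side","top"):
    c=ctrl.read_camera(k); print(k)
    for n in("counter","kit_tray","eye_loupe","lid"): find(c,n,1)
# tray shift between first and present top pictures (mask of mint pixels), and the counter's pale blob inside
def mint(b):
    h=cv2.cvtColor(b,cv2.COLOR_BGR2HSV); m=((h[...,0]>60)&(h[...,0]<90)&(h[...,2]>105)).astype(np.uint8); m[:,:165]=0;m[:,250:]=0;m[:180]=0;m[255:]=0; return m
new=np.ascontiguousarray(c["color"][:,:,::-1])
for b in(old,new): print("tray box",cv2.boundingRect(mint(b)))
d=(np.abs(new.astype(int)-old).sum(2)>60).astype(np.uint8)[180:255,165:250]; ys,xs=np.nonzero(d)
pts=np.c_[xs+165,ys+180].astype(np.float32); print("change rect",cv2.minAreaRect(pts),ray(c,pts.mean(0),.02))
E
```

```text
21.3 [0.597 0.006 0.19 ] [-0.1  0.8  1.1] 0.0
side
counter 0.68 [0.5473 0.2376 0.0217]
kit_tray 0.92 [0.5572 0.2705 0.0152]
eye_loupe 0.54 [0.5815 0.0722 0.0257]
lid 0.87 [ 0.5548 -0.2543  0.0091]
top
counter 0.56 [0.5497 0.2524 0.0225]
kit_tray 0.55 [0.552  0.2634 0.0054]
eye_loupe 0.63 [0.549  0.2668 0.003 ]
lid 0.95 [ 0.5488 -0.2826  0.0102]
tray box (169, 180, 81, 75)
tray box (169, 180, 81, 75)
change rect ((206.99996948242188, 216.99996948242188), (83.99998474121094, 73.99998474121094), -0.0) [0.55587905 0.25384338 0.02      ]
```

```bash
python3 -c "
from plant import ctrl; print(ctrl.sign_off())"
```

```text
the job is handed in; nothing more can be done
None
```

The job is handed in, with no verdict returned: the lid is flat on the desk and the counter is in the tray, with the loupe and tray in place by the last camera readings; something pressed back with about 19 N as the gripper reached for the counter (source not found), and I viewed 11 pictures against the limit of 10.

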